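Unlock the slotted pump-filter cap with its flat key

ROBOT

A 6-joint arm with a two-finger parallel gripper is mounted at the origin on the work surface. World frame = base frame: x ahead of the robot, y to its left, z up, the work surface at z = 0. Lengths are in m, angles in rad, forces in N, time in s.
With the tool pointing down it reaches from about 0.275 to 0.825 m from the base axis. Payload 5.2 kg.
Tool frame: the origin (TCP) lies at the very end of the fingers, on their centre line; the grasp point (between the pads) lies 19 mm behind it; z points along the fingers, y is the direction in which the jaws open and shut (so a half turn about z gives the same grasp; the last joint's range is limited). The gripper opens to 93 mm and grips with 3 to 60 N. Pads are 15 mm wide; open, the fingers measure 128 mm over their backs; the gripper's body (75 mm by 188 mm) begins 65 mm behind the grasp point.
Start: joints at [0.908, 0.259, 1.535, -0, 1.348, -0.203], TCP at [0.244, 0.493, 0.219] pointing down, gripper open.
Joint ranges: [-3.14, 3.14], [-0.91, 2.08], [0.19, 2.58], [-1.22, 4.36], [0.22, 2.71], [-3.12, 3.12]. Speed limits (rad/s): [2.57, 2.57, 3.14, 3.14, 3.14, 3.14].

INTERFACE

Orientations are given as a unit quaternion [w, x, y, z].
In Python, from plant import move_to, move_linear, movej, let_go, close, pause, solve_ik, get_state, camera, calibration, IKError, hand_in gives the robot as it stands. Calls block until the motion is done:
- move_to(position, orientation): joint-space move of the TCP to a pose.
- move_linear(position, frame=None, rate=0.15): straight line of the TCP; frame=None keeps the orientation; rate is the mean speed in m/s.
- movej(angles): joint-space move.
- let_go() and close(f_grip=None): open the fingers fully, or close them until they stop; f_grip is the grip in N (None keeps the last).
- pause(seconds).
- solve_ik(position, orientation): joint angles nearest the present ones, or None.
- get_state(): the state.
- camera(name): name is "side" or "top" or "wrist"; returns the picture (400x640x3 uint8, red, green, blue); there is no depth.
- calibration(name): a dict with "fovy" (degrees; the focal length in pixels is half the picture's height over the tangent of half this angle, whatever the lens; pixels are square), "cx", "cy" (the principal point, pixels), "view" (4x4, takes a point from world to camera coordinates). Camera axes: x right, y down, z forward; pixel columns grow to the right and rows downward; lengths in m; the calibration is good to about 2 mm. The wrist camera is an equidistant fisheye: a pixel r from the principal point sees the ray r / f radians off the axis. A picture is of the moment at which its call begins: read the wrist's pose just before it. calibration takes no time and is no camera call; for the wrist camera it gives the pose at the moment of the call.
A pose or a line that the arm cannot do raises IKError and nothing moves.
- hand_in(): hands the job in, once; it reports no verdict.
The state is a dict: "time": time; "qpos": joint angles; "dq": joint speeds; "joint_efforts": joint torques, N m; "tcp_pos": TCP position; "tool_rot": TCP orientation; "wrist_force": force on the tool from outside, world axes, zero at the start; "ft_torque": the same for the moment, N m; "finger_gap": opening from 0.0 (shut) to 1.0 (fully open).
Only numpy, scipy, OpenCV 4.12 (cv2) and the standard library are available. Lean on these libraries where they do the work, as an engineer would, in place of code of your own. Each camera call takes 0.05 s, during which the arm holds its last target. There are 200 camera calls.

TASK

Unlock the slotted cap of the drain-pump filter housing: take the flat-bladed key from its wooden stand, seat its blade fully in the cap's slot and turn the cap anticlockwise (seen from above) to its stop, about a quarter turn. Let go and leave the key standing upright in the slot; leave the round-handled driver in its own stand.

Things in the scene. Friction and masses are not known exactly. Their poses are not given: they have to be found in the camera images.
- key_grip (a point): Loose steel key, blade down in a 70x50x26 mm plywood stand; lift it straight up. Point: centre of its flat bar handle, where to grasp. Handle 36 (x) x 14 (y) mm, 54 tall. 27 to 31 mm below the point a flange 44 x 26 mm rests on the stand; below it the blade, 36 wide (x), 5 thick (y), 14 long, lower edge 45 mm below the point. x along the blade, z up; alike either way round.
- cap_slot (a point): Centre of the top of the round white cap (54 mm) on the fixed grey pump housing (130x120x40 mm); cap top 60 mm above the bench. x along the slot, turning with the cap; z up. Slot right across the cap, 9 mm wide, 16 deep, mouth flared to 16. Key seated: flange on the cap top, handle centre 31 mm above this point; blade has 6 degrees of play. White bars on the housing show the slot's unlocked line.
- cap (a joint): Turn of the cap in rad: 0 = locked stop, 1.571 = unlocked stop; grows anticlockwise seen from above. It starts near locked (0 to 0.25), resists with about 0.08 N m of friction and stays where it is left.
- driver_grip (a point): Bystander: steel socket driver with a round handle (26 mm diameter, 54 mm tall), upright in the round hole of a like plywood stand; this point is the centre of its handle. To be left there.
Mind the look-alikes: they are no part of the job. Leave any green or red look-alike of the part that bears key_grip alone.

How it is judged:
By the outcome, as a careful person would: the job done as asked, in the order asked, and still so for the second after the job is handed in, with the robot touching nothing.
It also fails if it takes over 43 s, if anything falls off the work surface, if the arm or the gripper's body presses on something with over 40 N, if the wrist force passes 120 N, or if a joint passes its speed limit or range.

## Working session

There is one attempt and no reset: what is moved stays moved. The work goes in short steps, each a Python script; the robot and the scene stay as the last script left them, time stands still between calls to the robot, and variables do not carry over. Pictures are saved under pics/ and viewed, about 8 in all and at most 12, crops included, and the job is handed in when it is done.

```bash
mkdir -p pics; python3 - <<'E'
from plant import *
import cv2,numpy as np
for n in("top","side"):
    im=camera(n); cv2.imwrite(f"pics/{n}0.png",im[:,:,::-1]); c=calibration(n); print(n,c)
print(get_state())
E
```

```text
top {'fovy': 50.799732522482785, 'cx': 313.7547776538966, 'cy': 204.09024610112132, 'view': array([[ 0.0067995 , -0.99995888, -0.00600069,  0.07852723],
       [-0.99431202, -0.00612302, -0.10633021,  0.56227519],
       [ 0.10628909,  0.00668955, -0.99431277,  0.90051149],
       [ 0.        ,  0.        ,  0.        ,  1.        ]])}
side {'fovy': 50.544200675458775, 'cx': 324.16083304089005, 'cy': 195.69388866213566, 'view': array([[ 0.88817112, -0.45926978,  0.01494405, -0.47674963],
       [-0.22880542, -0.47021667, -0.85237572,  0.22942938],
       [ 0.39849735,  0.75363622, -0.52271628,  0.48071192],
       [ 0.        ,  0.        ,  0.        ,  1.        ]])}
{'time': 0.1, 'qpos': array([ 9.08202187e-01,  2.59262720e-01,  1.53591721e+00, -1.24253152e-05,
        1.34800122e+00, -2.02792793e-01]), 'dq': array([-0.00012657, -0.00029903, -0.00108826, -0.00049435,  0.00173963,
       -0.00189634]), 'joint_efforts': array([ 1.62394812e-03, -4.38205254e+01, -2.84644425e+01,  7.19913002e-02,
        3.62041534e-02, -5.53505231e-05]), 'tcp_pos': array([0.24376023, 0.49251228, 0.21792747]), 'tool_rot': array([-3.27541780e-04,  2.27879398e-01,  9.73689041e-01, -7.23588636e-04]), 'wrist_force': array([-0.06896533, -0.14448885, -1.19357097]), 'ft_torque': array([-0.01702119, -0.02382908,  0.02783041]), 'finger_gap': 0.9994605171845529}
```

View pics/top0.png

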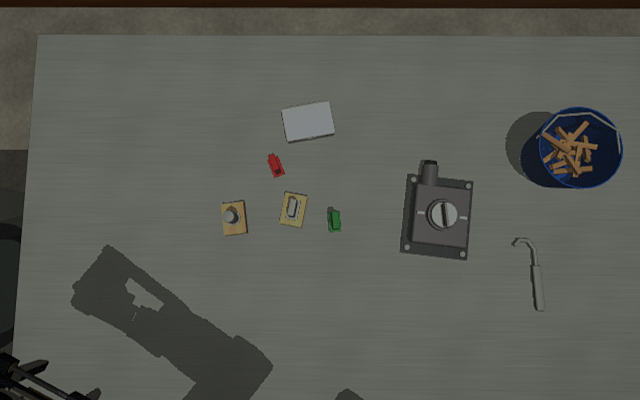

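View pics/side0.png

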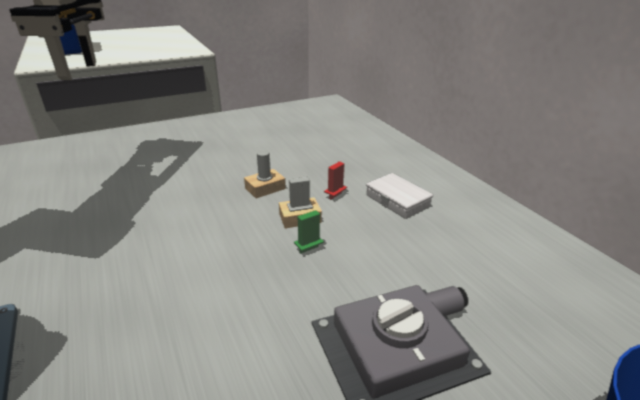

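Top view: key in its stand at about (292,207), driver at (232,216), green look-alike at (335,220), red one at (276,165), cap at (444,214) with the slot near vertical and the bars horizontal. The side view agrees. Next I'll take a close wrist view of each.

```bash
cat >h.py <<'E'
from plant import *
import cv2,numpy as np
def cast(n,c,uv,z):
    """pixel(s) -> world points on plane z"""
    uv=np.atleast_2d(uv).astype(float); f=200/np.tan(np.radians(c["fovy"])/2)
    d=(uv-[c["cx"],c["cy"]])/f
    if n=="wrist":
        r=np.linalg.norm(d,axis=1,keepdims=True)+1e-12
        d=np.hstack([d/r*np.sin(r),np.cos(r)])
    else: d=np.hstack([d,np.ones((len(d),1))])
    V=np.array(c["view"]); o=-V[:3,:3].T@V[:3,3]; w=d@V[:3,:3]
    return o+w*((z-o[2])/w[:,2:])
def down(yaw):
    """tool down, jaw (tool y) axis at yaw from world x"""
    y=np.array([np.cos(yaw),np.sin(yaw),0]);z=np.array([0,0,-1]);x=np.cross(y,z)
    from scipy.spatial.transform import Rotation as R
    q=R.from_matrix(np.c_[x,y,z]).as_quat(); return q[[3,0,1,2]]
E
python3 - <<'E'
from h import *
c=calibration("top")
k=cast("top",c,[292,207],.084)[0]; s=cast("top",c,[444,214],.06)[0]
print(k,s,cast("top",c,[[335,220],[276,165],[232,216]],.06))
w=calibration("wrist");V=w["view"];o=-V[:3,:3].T@V[:3,3];st=get_state()
print("cam",o,"axis",V[2,:3],"tcp",st["tcp_pos"],w["fovy"],w["cx"],w["cy"])
for i,(p,h) in enumerate(((k,.25),(s,.22))):
    best=None
    for yaw in(np.pi/2,-np.pi/2):
        q=solve_ik([p[0]-.04,p[1],h],down(yaw)); print(yaw,q)
        if q is not None and (best is None or abs(q[5])<abs(best[1])): best=(yaw,q[5])
    move_to([p[0]-.04,p[1],h],down(best[0])); pause(.3)
    w=calibration("wrist"); im=camera("wrist"); cv2.imwrite(f"pics/w{i}.png",im[:,:,::-1])
    np.save(f"pics/w{i}.npy",w,allow_pickle=True)
print(get_state()["time"])
E
```

```text
[0.54963862 0.12702388 0.084     ] [ 0.53905829 -0.1954994   0.06      ] [[0.52477978 0.03649893 0.06      ]
 [0.64302943 0.16414157 0.06      ]
 [0.53192878 0.25631001 0.06      ]]
cam [0.17756863 0.52404902 0.38528972] axis [ 0.23799045 -0.11930415 -0.96391237] tcp [0.24376023 0.49251228 0.21792747] 65.70646984690485 317.18318487965274 196.55769493202746
1.5707963267948966 [ 3.17140644e-02  1.94216270e-01  1.54123494e+00 -4.44089210e-16
  1.40614145e+00 -1.53908226e+00]
-1.5707963267948966 [ 3.17140644e-02  1.94216270e-01  1.54123494e+00 -4.44089210e-16
  1.40614145e+00  1.60251039e+00]
1.5707963267948966 [-5.81586398e-01  2.32477736e-01  1.56621579e+00 -4.44089210e-16
  1.34289913e+00 -2.15238272e+00]
-1.5707963267948966 [-5.81586398e-01  2.32477736e-01  1.56621579e+00 -4.44089210e-16
  1.34289913e+00  9.89209929e-01]
4.6167
```

View pics/w0.png

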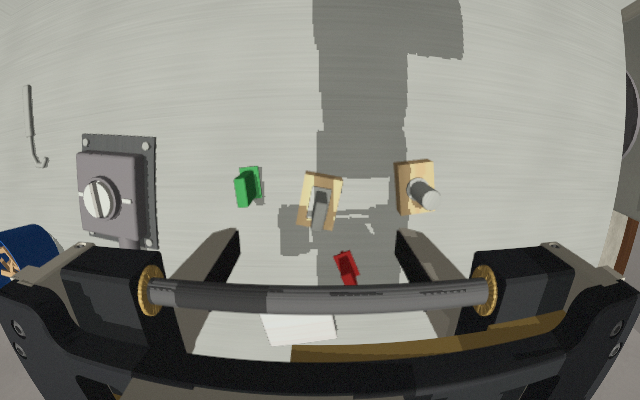

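View pics/w1.png

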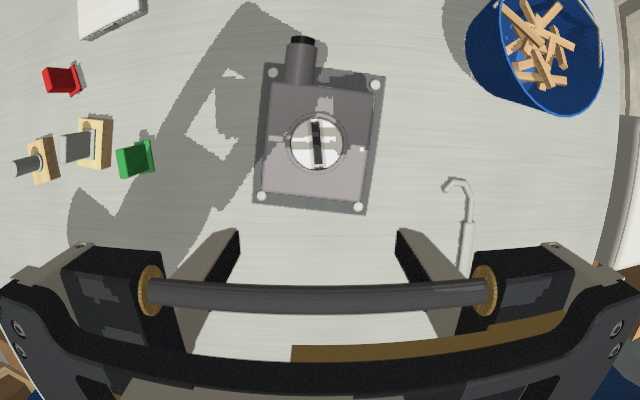

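w0: key handle top at about (318,222) over its stand, driver at (425,195), cap at (100,198). w1: cap centre near (316,143), dark slot from (313,120) to (319,167), white bars at about y=140. I'll view enlarged crops to choose masks.

```bash
python3 - <<'E'
import cv2,numpy as np
def crop(f,x,y,s,k): return cv2.resize(cv2.imread(f)[y:y+s,x:x+s],(k,k),interpolation=cv2.INTER_CUBIC)
cv2.imwrite("pics/m.png",np.hstack([crop("pics/w0.png",290,165,70,395),crop("pics/w1.png",275,103,80,395)]))
E
```

```text
(no output)
```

View pics/m.png

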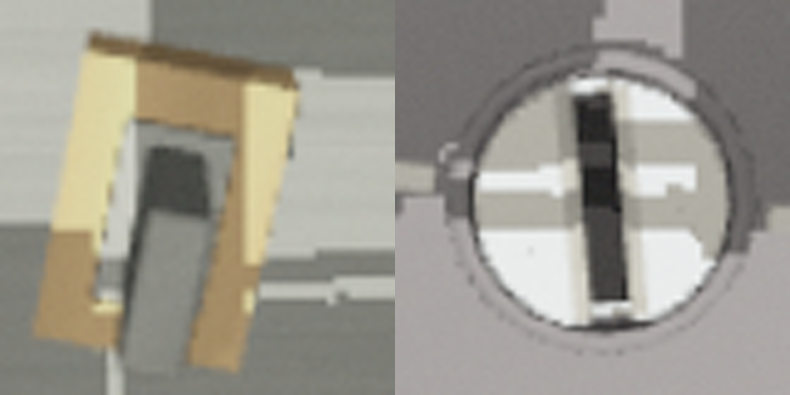

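Left crop: the handle's top face has corners of about (145,208), (210,212), (178,375), (122,368). Right crop: the cap rim spans x 472–730, y 70–330, and the dark slot has ends (592,92) and (608,300). I'll cast these now.

```bash
python3 - <<'E'
from h import *
w0=np.load("pics/w0.npy",allow_pickle=True).item();w1=np.load("pics/w1.npy",allow_pickle=True).item()
P=np.array([[145,208],[210,212],[178,375],[122,368]])/5.643+[289.6,164.6]
k=cast("wrist",w0,P,.084)[:,:2]
print("handle",k,k.mean(0),np.linalg.norm(k-np.roll(k,1,0),axis=1))
d=(k[0]+k[1]-k[2]-k[3]);print("yaw",np.degrees(np.arctan2(d[1],d[0])))
S=np.array([[91,38],[298,85],[240,370],[35,333]])/5.643+[289.6,164.6]
s=cast("wrist",w0,S,.026)[:,:2];print("stand",s,s.mean(0),np.linalg.norm(s-np.roll(s,1,0),axis=1))
d=(s[0]+s[1]-s[2]-s[3]);print("yaw",np.degrees(np.arctan2(d[1],d[0])))
# cap: mask of white in w1
C=lambda a:(np.array(a)-[395,0])/4.9375+[274.6,102.6]
rim=cast("wrist",w1,C([[472,195],[730,205],[600,70],[600,330]]),.06)[:,:2];print("rim",rim,(rim[0]+rim[1])/2,(rim[2]+rim[3])/2)
sl=cast("wrist",w1,C([[592,92],[608,300]]),.046)[:,:2];print("slot",sl,sl.mean(0),np.linalg.norm(sl[0]-sl[1]));d=sl[0]-sl[1];print(np.degrees(np.arctan2(d[1],d[0])))
# bars in top view and w0 cap (second view)
im=cv2.imread("pics/top0.png");g=cv2.cvtColor(im,cv2.COLOR_BGR2HSV)
c=calibration("top")
m=((g[...,2]>150)&(g[...,1]<40)).astype(np.uint8);m[:, :400]=0;m[:,480:]=0;m[:180]=0;m[245:]=0
n,l,st,ce=cv2.connectedComponentsWithStats(m)
for a,b in zip(st[1:],ce[1:]): 
    if a[4]>5: print(a,b,cast("top",c,b,.06 if a[4]>100 else .04)[0])
# handle top grey in top view
sub=im[185:235,270:315];cv2.imwrite("pics/t.png",np.hstack([cv2.resize(sub,None,fx=8,fy=8,interpolation=cv2.INTER_CUBIC),cv2.resize(im[190:240,420:470],None,fx=8,fy=8,interpolation=cv2.INTER_CUBIC)]))
E
```

```text
handle [[0.53333615 0.12415737]
 [0.53414628 0.13708995]
 [0.56903669 0.13091654]
 [0.56751113 0.1194398 ]] [0.55100756 0.12790091] [0.03449905 0.01295793 0.03543236 0.01157769]
yaw 171.03876755322608
stand [[0.51004782 0.11151094]
 [0.52090081 0.15893929]
 [0.59099205 0.1466731 ]
 [0.58158113 0.09751059]] [0.55088045 0.12865848] [0.07289049 0.04865425 0.07115646 0.05005514]
yaw 169.49296711998682
rim [[ 0.54222804 -0.1681471 ]
 [ 0.5401089  -0.22349872]
 [ 0.5689658  -0.1955805 ]
 [ 0.51263495 -0.19561684]] [ 0.54116847 -0.19582291] [ 0.54080038 -0.19559867]
slot [[ 0.56388608 -0.19376835]
 [ 0.51696235 -0.1973744 ]] [ 0.54042421 -0.19557138] 0.04706208765916908
4.394494083748751
```

View pics/t.png

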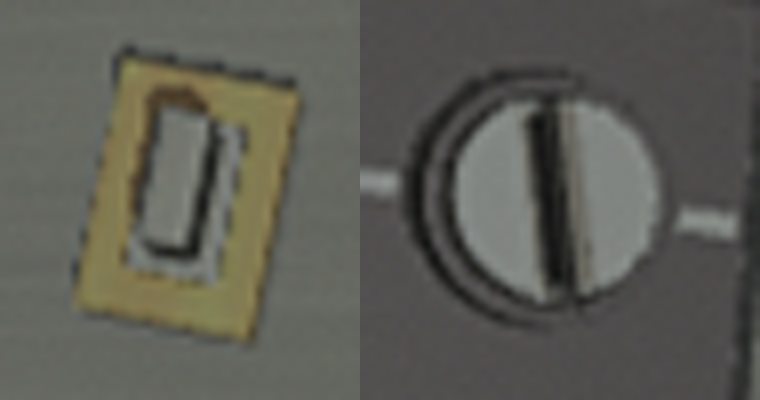

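Two views agree: key at (0.551, 0.128), yaw −9.5°; cap at (0.541, −0.196), slot yaw +4.4°; bars at about 83°. That leaves about 79° to turn. Next I grasp the key and lift it.

```bash
python3 - <<'E'
from h import *
q=down(np.radians(-99.5)); x,y=.551,.128
move_to([x,y,.17],q); move_linear([x,y,.038],rate=.12); close(50)
s=get_state();print(s["finger_gap"]*93,s["tcp_pos"],s["wrist_force"])
move_linear([x,y,.10],rate=.08); move_linear([x,y,.17])
s=get_state();print(s["time"],s["finger_gap"]*93,s["wrist_force"],s["qpos"])
cx,cy=.541,-.1957
move_to([cx,cy,.17],down(np.radians(-85.6))); pause(.2)
s=get_state();print(s["time"],s["tcp_pos"],s["qpos"],s["wrist_force"])
a=camera("side");b=camera("wrist");t=camera("top")
cv2.imwrite("pics/s2.png",np.hstack([cv2.resize(a[150:400,230:480],(400,400)),cv2.resize(b[100:300,220:420],(400,400))])[:,:,::-1])
E
```

```text
13.715835251485037 [0.55095209 0.12807606 0.03795579] [ 0.55258402  0.19160726 -1.11660704]
9.8667 13.902507376103493 [-0.44965826 -0.18499148 -2.89046845] [ 3.10780636e-02  3.23513813e-01  1.57053101e+00 -2.38948854e-05
  1.24881814e+00  1.76771143e+00]
11.3 [ 0.54133735 -0.19441867  0.17001306] [-5.38748836e-01  3.39417029e-01  1.54522266e+00  1.72969872e-04
  1.25702664e+00  9.53384836e-01] [-0.23464193  0.30371886 -2.04528522]
```

View pics/s2.png

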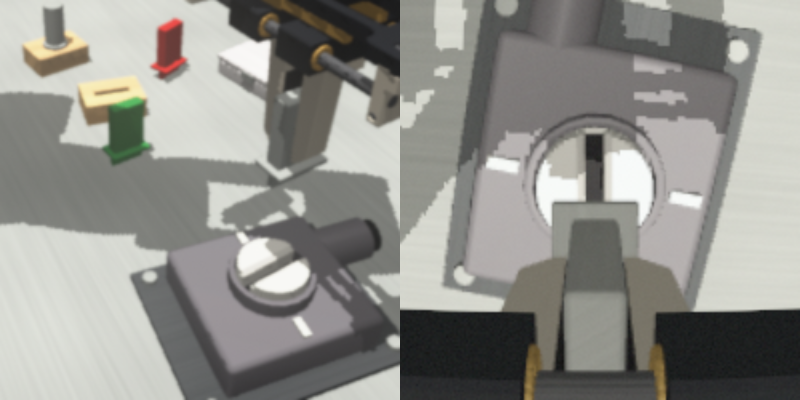

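The key is held upright and lines up with the slot (slot at about (594,160) in the right-hand crop, handle directly below it). Its stand is empty and the look-alikes are untouched. Now I lower it, checking force.

```bash
python3 - <<'E'
from h import *
cx,cy=.541,-.1957;q=down(np.radians(-85.6))
move_linear([cx,cy,.095],frame=q,rate=.12)
f0=get_state()["wrist_force"]
for z in(.084,.080,.076,.074,.072,.0715,.071):
    move_linear([cx,cy,z],frame=q,rate=.03)
    s=get_state();f=s["wrist_force"]-f0;print(z,s["tcp_pos"].round(4),f.round(1),s["ft_torque"].round(2))
    if f[2]>10: break
print(s["time"],s["finger_gap"]*93)
cv2.imwrite("pics/s3.png",cv2.resize(camera("side")[220:380,310:510],(800,640))[:590,:,::-1])
E
```

```text
0.084 [ 0.5409 -0.1956  0.0839] [-0.3  1.  -0.5] [ 0.07  0.09 -0.02]
0.08 [ 0.5408 -0.1956  0.0797] [-0.5  0.1 -0.1] [0.01 0.2  0.03]
0.076 [ 0.5408 -0.1956  0.0757] [-0.7  0.8 -1. ] [-0.01  0.14  0.  ]
0.074 [ 0.5409 -0.1957  0.0739] [-1.2 -0.5 -0.7] [-0.02  0.16 -0.05]
0.072 [ 0.541  -0.1957  0.072 ] [-1.1  0.4 -0.7] [-0.02  0.11 -0.03]
0.0715 [ 0.541  -0.1957  0.0719] [-1.7  2.   4.4] [ 0.18  0.47 -0.04]
0.071 [ 0.5411 -0.1957  0.0719] [-3.5  1.   8.3] [0.25 0.72 0.04]
14.3083 13.659623307400654
```

View pics/s3.png

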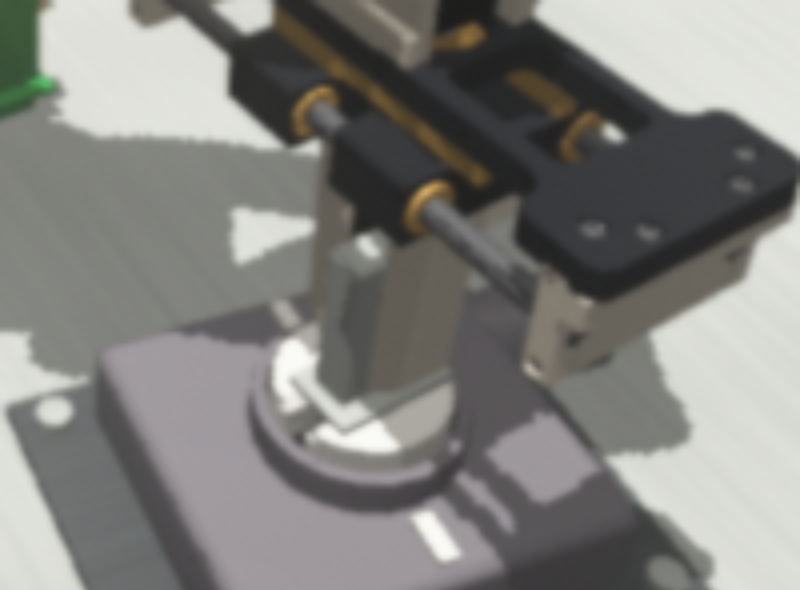

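The flange contacts the cap at TCP z = 0.0719 (expected 0.072), so the key is fully seated. Now I turn it anticlockwise, watching the moment for the stop.

```bash
python3 - <<'E'
from h import *
p=[.541,-.1957,.0718]
def go(yaw):
    movej(solve_ik(p,down(np.radians(yaw)))); s=get_state()
    print(round(yaw+90,1),np.degrees(s["qpos"][0]-s["qpos"][5]).round(1)+90,s["tcp_pos"].round(4),s["wrist_force"].round(1),s["ft_torque"].round(2),round(s["time"],1)); return s
for d in [20,40,60,70,74,78,80,82,84,86,88,90,92,94,96]:
    s=go(-85.6+d)
    if d>=74 and abs(s["ft_torque"][2])>.45: break
b=camera("wrist")
cv2.imwrite("pics/s4.png",np.hstack([cv2.resize(camera("side")[250:370,330:480],(400,320)),cv2.resize(b[60:260,170:420],(400,320))])[:,:,::-1])
E
```

```text
24.4 24.200000000000003 [ 0.541  -0.1948  0.0719] [-1.4  5.8  4.3] [1.03 0.33 0.04] 14.8
44.4 44.3 [ 0.541  -0.1948  0.0719] [-0.2  5.5  5.5] [1.07 0.24 0.03] 15.2
64.4 64.3 [ 0.5409 -0.1949  0.0719] [-1.3  6.2  5.3] [0.93 0.33 0.05] 15.6
74.4 74.3 [ 0.5408 -0.1951  0.0719] [-2.2  4.3  5.9] [0.82 0.37 0.01] 15.9
78.4 78.3 [ 0.5408 -0.1952  0.0719] [-1.2  4.2  5.7] [0.72 0.41 0.07] 16.2
82.4 82.2 [ 0.5408 -0.1954  0.0719] [-2.2  4.3  5.5] [0.73 0.44 0.02] 16.4
84.4 84.2 [ 0.5408 -0.1954  0.0719] [-0.9  3.6  5.6] [0.72 0.45 0.05] 16.7
86.4 86.2 [ 0.5409 -0.1954  0.0719] [-1.6  4.4  5.6] [0.73 0.31 0.04] 16.9
88.4 88.2 [ 0.5409 -0.1954  0.0719] [-1.4  3.5  5.3] [0.66 0.38 0.03] 17.2
90.4 90.2 [ 0.5404 -0.1955  0.0719] [-3.4  3.1  6.1] [0.63 0.7  0.01] 17.4
92.4 92.2 [ 0.5404 -0.1955  0.0719] [-3.1  4.2  6. ] [ 0.63  0.72 -0.35] 17.7
94.4 94.1 [ 0.5404 -0.1955  0.0719] [-3.9  3.   6.4] [ 0.6   0.75 -0.77] 17.9
```

View pics/s4.png

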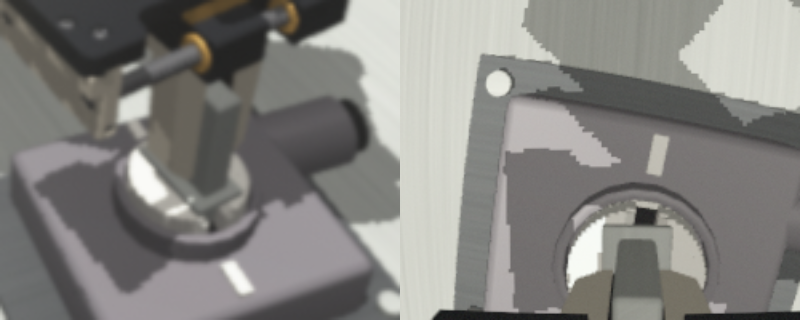

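The stop has been reached: the moment rises to −0.77 N m at tool yaw 92–94°, which fits a bar line of about 84° plus play. The slot lines up with the white bar. I'll relax the twist, let go, retreat and check.

```bash
python3 - <<'E'
from h import *
p=[.541,-.1957,.0719]
movej(solve_ik(p,down(np.radians(1)))); s=get_state(); print(s["ft_torque"].round(2),s["wrist_force"].round(1))
let_go(); pause(.2); print(get_state()["finger_gap"])
move_linear([.541,-.1957,.2],rate=.1)
t=get_state()["tcp_pos"]; move_to([.40,-.05,.30],down(np.radians(1))); pause(.3)
print(get_state()["time"])
cv2.imwrite("pics/s5.png",np.hstack([cv2.resize(camera("side")[150:400,230:490],(416,400)),cv2.resize(camera("top")[180:270,395:485],(380,400),interpolation=cv2.INTER_CUBIC)])[:,:,::-1])
E
```

```text
[ 0.51  0.72 -0.24] [-3.1  2.3  5.6]
0.9971704468271049
22.4167
```

View pics/s5.png

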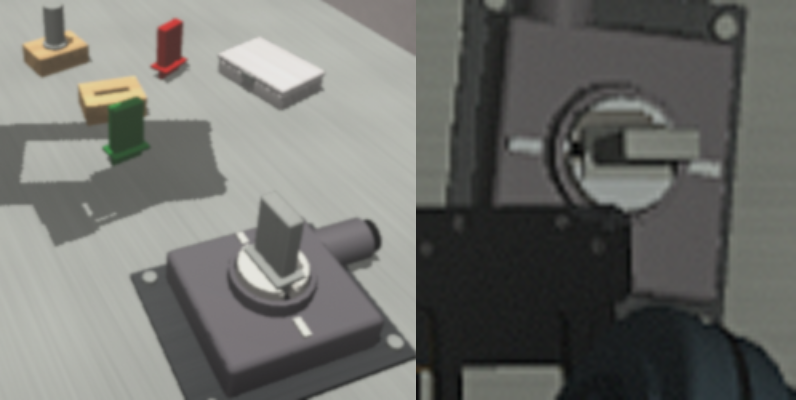

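The key stands upright and seated in the slot, and the slot end at (575,148) lies on the bar line. The driver and look-alikes haven't moved. Handing in.

```bash
python3 -c "
from plant import *
hand_in()"
```

```text
the job is handed in; nothing more can be done
```

I turned the cap to its unlocked stop with the key and left the key standing upright in the slot. The job was handed in just after 22.4 s on the robot's clock; `hand_in()` reports no verdict.

- **Seating:** the flange met the cap with the TCP (the fingertips) at z = 0.0719 m, against 0.072 m expected.
- **Turn:** the tool moved freely from about 4° to 90°. The moment then rose to −0.77 N m by 94°, which marks the stop. This fits the bars' line of about 83° plus the 6° of play, to within 1–2°. I backed off to 91° and let go; a small twist of −0.24 N m remained just before release.
- **Last pictures:** the key stands seated with the slot on the white bars. The driver is in its stand and the red and green look-alikes are untouched. I did not measure the cap angle after release; that check was by eye only.
- **Disagreements:** none of the checks failed.

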